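# Wind down the stabilizer jack under a crankcase casting and lock it

## Task

Turn the crank on top of the jack clockwise (seen from above) to wind its foot down until you feel it bear on the steel plate below, then carry on about a quarter turn more so that it stands firmly, but stay well short of half a turn, which would lift the casting. After that swing the lock lever fully over to its stop and let go, leaving the things lying around where they are.

Things in the scene. Friction and masses are not known exactly. Their poses are not given: they have to be found in the camera images.
- rig: Aluminium crankcase casting on a blue cradle, with a jack clamped to its overhanging end; all fixed. Origin: on the bench (z=0) on the jack's vertical axis; z up. From it the casting extends to -y: deck 115 mm high, x -115 to +125 mm, y -80 to -390 mm, bosses up to 137 mm. Jack: grey tube 48 mm across, round dark gear head 68 mm across, top 192 mm high.
- crank_pivot (a point): Point on the crank's vertical axis (the jack's axis), mid-height of the crank arm, 205 mm above the bench; same yaw as the rig. The steel arm is 18 mm wide and 8 mm thick, top 209 mm above the bench.
- crank_handle (a point): Middle (to grip) of the black upright handle at the end of the crank arm, 55 mm from the crank's axis: round, 22 mm across, 50 mm high, foot 211 and top 261 mm above the bench, this point at 239 mm. It spins freely on its pin, so a hand can carry it round the circle without turning.
- crank (a joint): Crank turn, rad, growing clockwise seen from above; at r the handle is at angle pi - r from the rig's +x. Stops at -1 and 18. Lowers the leg 2.4 mm a rad. Foot free: drags 0.42 N m, 7 to 8 N at the handle along its path. From touch on, each rad adds about 100 N on the foot and 4 to 4.5 N at the handle. Stays where left (above 175 N on the foot it may creep back).
- jack_leg: Steel leg 36 mm across sliding down out of the jack tube; below it a sprung foot disc 64 mm across. Origin: centre of the leg's lower end, 18 mm above the underside of the free foot. Under it lies a fixed steel plate 130 mm square, its top 8 to 28 mm above the bench, different each time and not measured: the foot starts 6 to 30 mm above it.
- lever_knob (a point): Middle (to grip) of the upright round black knob on the end of the lock lever: 18 mm across, foot 134 and top 176 mm above the bench, this point at 155 mm, 70 mm from the lever's pivot. Knob and lever are one piece. The flat lever below it is 16 mm wide, 126 to 134 mm above the bench.
- lever_pivot (a point): Point on the lock lever's vertical axis, over the casting's deck, 130 mm above the bench; in the rig's frame 20 mm to -x and 130 mm to -y of the jack's axis; same yaw.
- lock_lever (a joint): Swing of the lock lever, rad: at 0 it points to the rig's -y (open), starts at 0 to 0.2, grows clockwise seen from above; at its stop, 1.5, it points almost to the rig's -x (locked). Stiff: about 2 N at the knob; stays where left.
- sleeve: Bystander: loose steel sleeve 48 mm across and 45 mm high standing on the casting's deck. Origin at the centre of its underside.
- spanner: Bystander: steel spanner lying on the bench to the left of the jack.
- spray_can: Bystander: white can 56 mm across, 160 mm high, standing on the bench to the left of the jack. Origin at the centre of its underside.

How it is judged:
By the outcome, as a careful person would: the job done as asked, in the order asked, and still so for the second after the job is handed in, with the robot touching nothing.
It also fails if it takes over 72 s, if anything falls off the work surface, if the arm or the gripper's body presses on something with over 40 N, if the wrist force passes 120 N, or if a joint passes its speed limit or range.

## Robot

A 6-joint arm with a two-finger parallel gripper is mounted at the origin on the work surface. World frame = base frame: x ahead of the robot, y to its left, z up, the work surface at z = 0. Lengths are in m, angles in rad, forces in N, time in s.
With the tool pointing down it reaches from about 0.4 to 0.825 m from the base axis. Payload 7 kg.
Tool frame: the origin (TCP) lies at the very end of the fingers, on their centre line; the grasp point (between the pads) lies 19 mm behind it; z points along the fingers, y is the line along which they close (so a half turn about z gives the same grasp; the last joint's range is limited). The gripper opens to 88 mm and grips with 3 to 60 N. Pads are 19 mm wide; open, the fingers measure 130 mm over their backs; the gripper's body (78 mm by 193 mm) begins 47 mm behind the grasp point.
Start: joints at [-0.922, 0.359, 0.012, 0, -1.224, -0.288], TCP at [0.238, -0.632, 0.227] pointing down, gripper open.
Joint ranges: [-3.07, 3.07], [-1.43, 2.12], [-1.02, 1.25], [-3.03, 1.67], [-3.05, -0], [-3.03, 3.03]. Speed limits (rad/s): [2.39, 2.39, 3.01, 3.14, 3.14, 3.14].

## Interface

Orientations are given as a unit quaternion [x, y, z, w].
In Python, from cell import bot, vision, ticket gives the robot as it stands. The module is installed in compiled form; this text tells all that it offers.
- The arm moves only by the tool move_arm, never from a script. Its argument "targets" is text: rows parted by semicolons, each of 5 numbers parted by spaces: the closure, from -1 (fully open) to 1 (shut), so that 0 is half open, then the shift along the tool's x, y, z in m, then the turn about the tool's z in degrees. In form: jaw dx dy dz spin; .... A call has exactly 10 rows; each row shifts and turns the commanded pose from where the row before left it, along the tool's axes as they then stand; what a row does not reach is not made up. A row lasts 1/12 s, in which the tool goes at most 41.7 mm and 7.16 degrees, less where a joint would pass 70% of its speed; a pose out of reach is approached as far as the arm can. A call is refused whole if a number of a shift passes 0.0417 or a number of a turn 7.16, either way. A call with a gripper value outside its range is refused whole. The fingers move at their own pace and stop on an object; "newtons" is the grip in N (left out, the last holds). Time passes only in rows, so rows that do not move let the fingers close, or fill a call up. It gives the time, the measured TCP pose, the force, the opening and the grip force at its end, in the units of the state.
- bot.sense(): the state, without advancing time (a new reading comes with each control period).
- vision.snapshot(name): name is "side" or "top" or "wrist"; returns the picture (420x560x3 uint8, red, green, blue); there is no depth.
- vision.get_calibration(name): a dict with "fx", "fy", "cx", "cy" (pixels), "position" and "attitude" of the camera in the world. Camera axes: x right, y down, z forward; pixel columns grow to the right and rows downward; lengths in m; the calibration is good to about 2 mm. A picture is of the moment at which its call begins: read the wrist's pose just before it. get_calibration takes no time and is no camera call; for the wrist camera it gives the pose at the moment of the call.
- ticket.job_done(): hands the job in; it is judged then, once.
The state is a dict: "clock": time; "joints": joint angles; "qvel": joint speeds; "joint_torque": joint torques, N m; "eef_pos": TCP position; "eef_rot": TCP orientation; "wrist_force": force on the tool from outside, world axes, zero at the start; "ft_torque": the same for the moment, N m; "width": opening from 0.0 (shut) to 1.0 (fully open); "finger_force": force on a finger pad.
Only numpy, scipy, OpenCV 4.12 (cv2) and the standard library are available. Lean on these libraries where they do the work, as an engineer would, in place of code of your own. Each camera call takes 0.05 s, during which the arm holds its last target. There are 200 camera calls.

## Working session

There is one attempt and no reset: what is moved stays moved. The work goes in short steps, Python scripts to look and compute and a tool call to move; the robot and the scene stay as the last step left them, time stands still between calls to the robot, and variables do not carry over. Pictures are saved under pics/ and viewed, at most 10 in all, crops included, and the job is handed in when it is done.

Besides the shell and the picture viewer there is one more tool, called after ">>>" as name(argument=value, ...), one argument or row to a line, values as JSON. move_arm: Moves the arm, as the interface text tells. Its arguments: {"type":"object","properties":{"targets":{"type":"string"},"newtons":{"type":"number"}},"required":["targets"]}

```bash
mkdir -p pics; python3 - <<'E'
from cell import bot,vision
import cv2,numpy as np
print(bot.sense())
ims=[]
for n in ["side","top"]:
    print(n,vision.get_calibration(n))
    im=vision.snapshot(n)[:,:,::-1]; cv2.imwrite(f"pics/{n}0.png",im)
E
```

```text
{'clock': 0.0, 'joints': array([-9.21855550e-01,  3.59360482e-01,  1.10754169e-02, -3.78570280e-04,
       -1.22413551e+00, -2.88103503e-01]), 'qvel': array([ 0.00013547,  0.001103  ,  0.00018441, -0.00020323,  0.00206473,
       -0.00076185]), 'joint_torque': array([ 9.81593876e-04, -5.82720029e+01,  2.93059373e+01,  6.99721813e+00,
        6.92273868e-03, -1.37515135e-04]), 'eef_pos': array([ 0.23812066, -0.63106882,  0.22564187]), 'eef_rot': array([-1.79377959e-01,  9.83779882e-01,  8.04974208e-04, -2.07935862e-04]), 'wrist_force': array([-0.6274866 ,  0.21093476, -0.62768503]), 'ft_torque': array([ 0.03805232, -0.03287401,  0.01130898]), 'finger_force': 0.0, 'width': 1.004549841280055}
side {'fx': 392.5465437099149, 'fy': 392.5465437099149, 'cx': 278.1223650232516, 'cy': 208.60348620779033, 'position': array([0.41093649, 0.59702597, 0.83413269]), 'attitude': array([-0.11156867,  0.93045394, -0.3459968 ,  0.04576141])}
top {'fx': 496.96578926769126, 'fy': 496.96578926769126, 'cx': 273.2743888363158, 'cy': 208.22806051741875, 'position': array([0.44788434, 0.03258421, 1.21098249]), 'attitude': array([ 0.71341544, -0.69925347,  0.03959776, -0.02269408])}
```

View pics/side0.png

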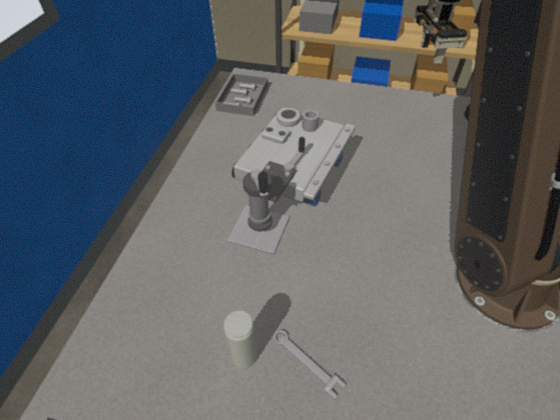

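View pics/top0.png

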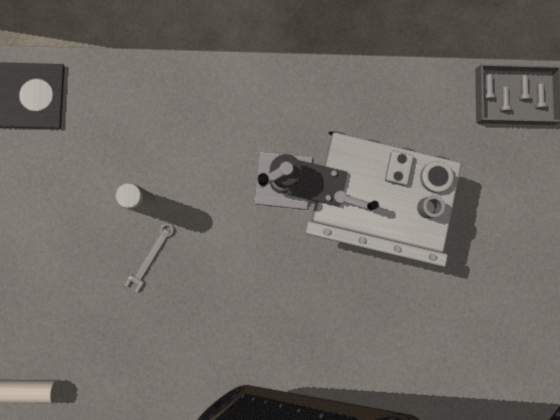

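The side view shows the crank handle at about (264,180) and the lever knob at (301,145). In the top view the handle is at (263,180), the gear head near (287,170), the knob at (374,205) and the sleeve at (433,206). The can and spanner are far to the left of the jack.

```bash
cat > h.py <<'E'
import numpy as np,cv2
from scipy.spatial.transform import Rotation as R
def ray(c,u,v):
    d=R.from_quat(c["attitude"]).apply([(u-c["cx"])/c["fx"],(v-c["cy"])/c["fy"],1]); return c["position"],d/np.linalg.norm(d)
def plane(c,u,v,z):
    p,d=ray(c,u,v); return p+d*(z-p[2])/d[2]
def tri(*r):
    A=sum(np.eye(3)-np.outer(d,d) for p,d in r); b=sum((np.eye(3)-np.outer(d,d))@p for p,d in r)
    x=np.linalg.solve(A,b); return x,[np.linalg.norm(np.cross(x-p,d)) for p,d in r]
def proj(c,X):
    q=R.from_quat(c["attitude"]).inv().apply(np.array(X)-c["position"]); return c["fx"]*q[0]/q[2]+c["cx"],c["fy"]*q[1]/q[2]+c["cy"]
def blobs(im,roi,t=45,mina=20):
    x0,y0,x1,y1=roi; g=im[y0:y1,x0:x1].max(2)
    n,l,s,c=cv2.connectedComponentsWithStats((g<t).astype(np.uint8))
    return [(s[i].tolist(),(c[i]+[x0,y0]).round(1).tolist()) for i in range(1,n) if s[i][4]>=mina]
E
python3 - <<'E'
from h import *; from cell import vision
S=cv2.imread("pics/side0.png");T=cv2.imread("pics/top0.png")
for t in (25,40,55): 
    print(t,"S",blobs(S,(240,130,320,210),t)); print("T",blobs(T,(245,145,390,220),t))
a=cv2.resize(S[120:220,220:340],None,fx=5,fy=5,interpolation=2); cv2.imwrite("pics/a.png",a)
b=cv2.resize(T[140:230,240:400],None,fx=5,fy=5,interpolation=2); cv2.imwrite("pics/b.png",b)
E
```

```text
25 S []
T [([14, 30, 9, 10, 55], [262.8, 179.7]), ([123, 57, 9, 7, 36], [371.5, 205.6])]
40 S []
T [([30, 21, 48, 33, 711], [304.3, 182.7]), ([13, 29, 10, 12, 90], [262.7, 179.2]), ([123, 57, 10, 8, 60], [372.4, 205.3])]
55 S [([60, 8, 4, 13, 30], [301.6, 143.7]), ([19, 46, 11, 17, 91], [263.5, 184.8])]
T [([29, 21, 50, 38, 1029], [303.5, 182.5]), ([13, 29, 11, 12, 99], [262.7, 179.2]), ([123, 56, 10, 9, 68], [372.4, 205.2])]
```

View pics/a.png

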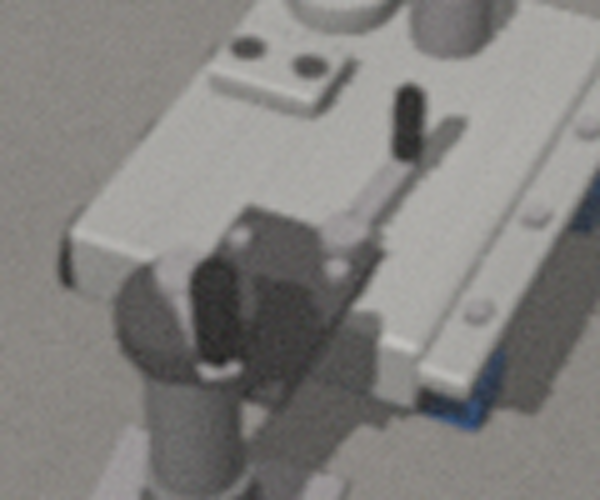

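View pics/b.png

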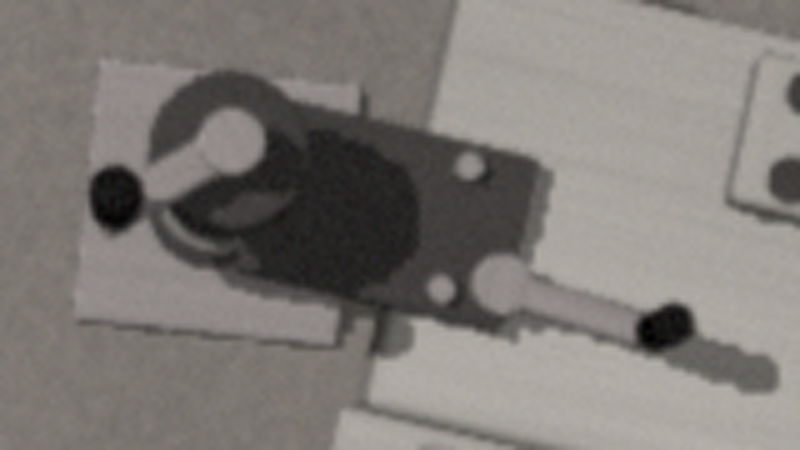

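Side crop: the handle spans (262.5,173.5)–(263.5,191) in full-image pixels and the knob centre is (301.6,144.8). Top crop: handle (263,179.4), crank hub (287,168.2), lever pivot (340,196.6), knob (373,205.2).

```bash
python3 - <<'E'
from h import *; from cell import vision
S=vision.get_calibration("side");T=vision.get_calibration("top")
H,e=tri(ray(S,263,182.2),ray(T,262.9,179.3)); print("handle",H,e)
K,e=tri(ray(S,301.6,144.6),ray(T,372.7,205.3)); print("knob",K,e)
P=plane(T,287,168.2,.211); L=plane(T,340,196.6,.136); print("crank pivot",P,"lever pivot",L)
H2=plane(T,262.9,179.3,.239);K2=plane(T,372.7,205.3,.157);print(H2,K2)
d=(L-P)[:2]; yaw=np.arctan2(d[1],d[0])-np.arctan2(-.13,-.02); yaw=(yaw+np.pi)%(2*np.pi)-np.pi
print("dist",np.linalg.norm(d),"exp .1315 yaw",yaw)
for h,k in((H,K),(H2,K2)):
  a=(h-P)[:2];b=(k-L)[:2]; print("crank rad",np.linalg.norm(a),"worldang",np.degrees(np.arctan2(a[1],a[0])),"r",np.pi-(np.arctan2(a[1],a[0])-yaw),"lever",np.linalg.norm(b),"th",-np.pi/2+yaw-np.arctan2(b[1],b[0]))
# top casting edge for yaw
A=plane(T,333,133,.115);B=plane(T,460,163,.115);d=(B-A)[:2];print("edge yaw",np.arctan2(d[1],d[0])+np.pi/2)
print("sleeve",plane(T,433,204,.16),"far ring",plane(T,438,176,.13))
E
```

```text
handle [0.58988522 0.03148545 0.23654104] [np.float64(0.0013429247222771297), np.float64(0.001342924722277261)]
knob [ 0.55107339 -0.20516168  0.15487826] [np.float64(0.0012080712357643846), np.float64(0.0012080712357642616)]
crank pivot [ 0.61889638 -0.01691115  0.211     ] lever pivot [ 0.57170496 -0.13749426  0.136     ]
[0.59086445 0.03169583 0.239     ] [ 0.55206994 -0.20457184  0.157     ]
dist 0.1294886647002794 exp .1315 yaw -0.22038675905223792
crank rad 0.05642586557255917 worldang 120.94041861878 r 0.8103973908995914 lever 0.07074278998964018 th 0.0755563402510071
crank rad 0.05611085477926445 worldang 119.97229504108316 r 0.8272943348965884 lever 0.06989231785831 th 0.06437886558032102
edge yaw -0.21103578916378285
sleeve [ 0.55733594 -0.33373519  0.16      ] far ring [ 0.62303752 -0.35594882  0.13      ]
```

>>> move_arm(
  targets="-1 0 0 -0.03 0; -1 -0.014 0.0125 -0.03 0; -1 -0.028 0.025 -0.015 0; -1 -0.028 0.025 0 0; -1 -0.028 0.025 0 0; -1 -0.028 0.025 0 0; -1 -0.028 0.025 0 0; -1 -0.028 0.025 0 0; -1 -0.028 0.025 0 0; -1 -0.028 0.025 0 0",
  newtons=40,
)

```text
clock: 0.93
eef_pos: [0.3862, -0.3469, 0.3014]
eef_rot: [-0.179, 0.984, 0.0, -0.0]
wrist_force: [0.8, -0.0, 0.5]
width: 0.998
finger_force: 0.0
```

>>> move_arm(
  targets="-1 -0.028 0.025 0 0; -1 -0.028 0.025 0 0; -1 -0.028 0.025 0 0; -1 -0.028 0.025 0 0; -1 -0.028 0.025 0 0; -1 -0.028 0.025 0 0; -1 -0.028 0.025 0 0; -1 -0.028 0.025 0 0; -1 -0.028 0.025 0 0; -1 -0.028 0.025 0 0",
)

```text
clock: 1.77
eef_pos: [0.5599, -0.014, 0.3014]
eef_rot: [-0.18, 0.984, 0.0, -0.0]
wrist_force: [0.8, -1.0, -0.9]
width: 1.001
finger_force: 0.0
```

```bash
cat >> h.py <<'E'
P=np.array([.619,-.0175])
def st(bot):
    s=bot.sense(); t=s["eef_pos"]; M=R.from_quat(s["eef_rot"]).as_matrix(); print("t",s["clock"],"tcp",t.round(4),"w",round(s["width"],3),"ff",s["finger_force"],"F",s["wrist_force"].round(2))
    print("toolx",M[:,0].round(3),"tooly",M[:,1].round(3),"z",M[:,2].round(3)); return t,M,s
E
python3 - <<'E'
from h import *; from cell import bot,vision
t,M,s=st(bot); print("to handle in tool", M.T@(np.array([.5905,.0316,.220])-t), s["joints"])
c=vision.get_calibration("wrist"); cv2.imwrite("pics/w1.png",vision.snapshot("wrist")[:,:,::-1])
print(proj(c,[.5905,.0316,.261]),proj(c,[.619,-.0175,.209]))
E
```

```text
t 1.7667 tcp [ 0.5599 -0.014   0.3014] w 1.001 ff 0.0 F [ 0.75 -1.02 -0.9 ]
toolx [-0.936 -0.353  0.   ] tooly [-0.353  0.936  0.   ] z [-0.  0. -1.]
to handle in tool [-0.04476002  0.03186784  0.08144245] [ 3.24340307e-01  1.29057040e-01 -1.23574193e-01 -1.82395674e-04
 -1.31833772e+00 -1.53405286e+00]
(np.float64(328.5840768883709), np.float64(308.4715033672963)) (np.float64(248.75352732441831), np.float64(282.1029783351684))
```

View pics/w1.png

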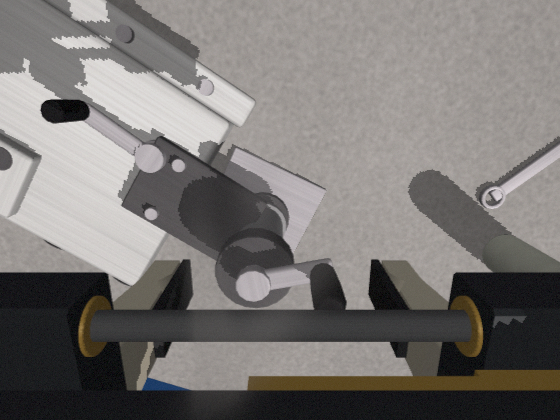

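The wrist view shows the hub at (253,283) against a predicted (249,282). The handle top is just under the gripper bar near (326,295), about where predicted. Descend and grip.

>>> move_arm(
  targets="-1 -0.0224 0.016 0 0; -1 -0.0224 0.016 0 0; -1 0 0 0.027 0; -1 0 0 0.027 0; -1 0 0 0.027 0; 1 0 0 0 0; 1 0 0 0 0; 1 0 0 0 0; 1 0 0 0 0; 1 0 0 0 0",
)

```text
clock: 2.65
eef_pos: [0.5909, 0.0299, 0.2223]
eef_rot: [-0.179, 0.984, 0.0, 0.001]
wrist_force: [0.0, 0.3, 0.4]
width: 0.685
finger_force: 0.0
```

```bash
python3 - <<'E'
from h import *; from cell import bot
t,M,s=st(bot)
E
```

```text
t 2.65 tcp [0.5909 0.0299 0.2223] w 0.685 ff 0.0 F [0.03 0.29 0.4 ]
toolx [-0.936 -0.353 -0.003] tooly [-0.353  0.936 -0.   ] z [ 0.002  0.001 -1.   ]
```

>>> move_arm(
  targets="1 0 0 0 0; 1 0 0 0 0; 1 0 0 0 0; 1 0 0 0 0; 1 0 0 0 0; 1 0 0 0 0; 1 0 0 0 0; 1 0 0 0 0; 1 0 0 0 0; 1 0 0 0 0",
)

```text
clock: 3.48
eef_pos: [0.5899, 0.0316, 0.2207]
eef_rot: [-0.18, 0.984, 0.001, 0.0]
wrist_force: [-4.3, 8.9, 3.4]
width: 0.233
finger_force: 40.0
```

```bash
cat >> h.py <<'E'
def rows(M,t,deg,n=10,rad=.055,P=P):
    """next n steps clockwise along circle, deg each, from actual angle"""
    a0=np.arctan2(*(t[:2]-P)[::-1]); q=t[:2]; out=[]
    for i in range(1,n+1):
        a=a0-np.radians(deg*i); g=P+rad*np.array([np.cos(a),np.sin(a)]); d=M[:2,:2].T@(g-q); q=g
        out.append("1 %.4f %.4f 0 0"%tuple(d))
    print("; ".join(out))
def crank(t,s,yaw=-.215):
    d=t[:2]-P; a=np.arctan2(d[1],d[0]); T=np.array([np.sin(a),-np.cos(a)]); F=s["wrist_force"][:2]
    print("worldang",np.degrees(a).round(1),"rad",np.linalg.norm(d).round(4),"Ftan",(-F@T).round(2),"Frad",(F@d/np.linalg.norm(d)).round(2))
E
python3 - <<'E'
from h import *; from cell import bot
t,M,s=st(bot); crank(t,s); rows(M,t,12)
E
```

```text
t 3.4833 tcp [0.5899 0.0316 0.2207] w 0.233 ff 40.000500690657645 F [-4.3   8.95  3.4 ]
toolx [-0.935 -0.354 -0.001] tooly [-0.354  0.935  0.002] z [-0.     0.002 -1.   ]
worldang 120.7 rad 0.0571 Ftan -0.87 Frad 9.89
1 -0.0118 -0.0013 0 0; 1 -0.0114 -0.0016 0 0; 1 -0.0108 -0.0039 0 0; 1 -0.0097 -0.0061 0 0; 1 -0.0083 -0.0080 0 0; 1 -0.0064 -0.0095 0 0; 1 -0.0043 -0.0107 0 0; 1 -0.0020 -0.0113 0 0; 1 0.0004 -0.0115 0 0; 1 0.0028 -0.0112 0 0
```

>>> move_arm(
  targets="1 -0.0115 0.0025 0 0; 1 -0.0114 -0.0016 0 0; 1 -0.0108 -0.0039 0 0; 1 -0.0097 -0.0061 0 0; 1 -0.0083 -0.0080 0 0; 1 -0.0064 -0.0095 0 0; 1 -0.0043 -0.0107 0 0; 1 -0.0020 -0.0113 0 0; 1 0.0004 -0.0115 0 0; 1 0.0028 -0.0112 0 0",
)

```text
clock: 4.32
eef_pos: [0.6735, -0.0137, 0.2207]
eef_rot: [-0.18, 0.984, 0.001, 0.001]
wrist_force: [-2.5, 7.6, 2.9]
width: 0.237
finger_force: 40.0
```

```bash
python3 - <<'E'
from h import *; from cell import bot
t,M,s=st(bot); crank(t,s); rows(M,t,12)
E
```

```text
t 4.3167 tcp [ 0.6735 -0.0137  0.2207] w 0.237 ff 40.00079761433881 F [-2.52  7.64  2.91]
toolx [-0.935 -0.354 -0.002] tooly [-0.354  0.935  0.002] z [ 0.001  0.002 -1.   ]
worldang 4.0 rad 0.0546 Ftan 7.8 Frad -1.98
1 0.0041 -0.0107 0 0; 1 0.0066 -0.0094 0 0; 1 0.0084 -0.0079 0 0; 1 0.0098 -0.0060 0 0; 1 0.0109 -0.0038 0 0; 1 0.0114 -0.0015 0 0; 1 0.0115 0.0010 0 0; 1 0.0110 0.0033 0 0; 1 0.0101 0.0055 0 0; 1 0.0087 0.0075 0 0
```

>>> move_arm(
  targets="1 0.0050 -0.0103 0 0; 1 0.0071 -0.0091 0 0; 1 0.0088 -0.0074 0 0; 1 0.0101 -0.0054 0 0; 1 0.0111 -0.0032 0 0; 1 0.0115 -0.0008 0 0; 1 0.0113 0.0016 0 0; 1 0.0108 0.0039 0 0; 1 0.0097 0.0061 0 0; 1 0.0083 0.0080 0 0",
)

```text
clock: 5.15
eef_pos: [0.5926, -0.0638, 0.2208]
eef_rot: [-0.179, 0.984, -0.0, 0.002]
wrist_force: [9.0, 0.8, -5.3]
width: 0.232
finger_force: 40.0
```

```bash
python3 - <<'E'
from h import *; from cell import bot
t,M,s=st(bot); crank(t,s)
from scipy.optimize import least_squares
Q=np.array([[.5899,.0316],[.6735,-.0137],t[:2]])
print(least_squares(lambda c:np.linalg.norm(Q-c,axis=1)-.055,P).x)
E
```

```text
t 5.15 tcp [ 0.5926 -0.0638  0.2208] w 0.232 ff 39.9989382881904 F [ 9.03  0.83 -5.28]
toolx [-0.936 -0.353 -0.004] tooly [-0.353  0.936 -0.001] z [ 0.004  0.    -1.   ]
worldang -119.7 rad 0.0534 Ftan 7.43 Frad -5.2
[ 0.61852837 -0.01535789]
```

```bash
sed -i 's/^P=np.*/P=np.array([.6185,-.0155])/' h.py; cat >> h.py <<'E'
def pure(a0,deg,n,rad=.055):
    M=np.array([[-.936,-.353],[-.353,.936]]); a=np.radians(a0-deg*np.arange(n+1)); c=rad*np.c_[np.cos(a),np.sin(a)]
    for i,d in enumerate(np.diff(c,axis=0)@M.T): print("1 %.4f %.4f 0 0;"%tuple(d),end="\n" if i%10==9 else " ")
E
python3 - <<'E'
from h import *
pure(-119,7.2,50)
E
```

```text
1 0.0041 0.0055 0 0; 1 0.0034 0.0060 0 0; 1 0.0026 0.0064 0 0; 1 0.0018 0.0067 0 0; 1 0.0010 0.0068 0 0; 1 0.0001 0.0069 0 0; 1 -0.0008 0.0069 0 0; 1 -0.0016 0.0067 0 0; 1 -0.0025 0.0065 0 0; 1 -0.0033 0.0061 0 0;
1 -0.0040 0.0056 0 0; 1 -0.0047 0.0051 0 0; 1 -0.0053 0.0045 0 0; 1 -0.0058 0.0038 0 0; 1 -0.0062 0.0030 0 0; 1 -0.0065 0.0022 0 0; 1 -0.0068 0.0014 0 0; 1 -0.0069 0.0005 0 0; 1 -0.0069 -0.0003 0 0; 1 -0.0068 -0.0012 0 0;
1 -0.0066 -0.0021 0 0; 1 -0.0063 -0.0029 0 0; 1 -0.0059 -0.0036 0 0; 1 -0.0054 -0.0043 0 0; 1 -0.0048 -0.0050 0 0; 1 -0.0041 -0.0055 0 0; 1 -0.0034 -0.0060 0 0; 1 -0.0026 -0.0064 0 0; 1 -0.0018 -0.0067 0 0; 1 -0.0010 -0.0068 0 0;
1 -0.0001 -0.0069 0 0; 1 0.0008 -0.0069 0 0; 1 0.0016 -0.0067 0 0; 1 0.0025 -0.0065 0 0; 1 0.0033 -0.0061 0 0; 1 0.0040 -0.0056 0 0; 1 0.0047 -0.0051 0 0; 1 0.0053 -0.0045 0 0; 1 0.0058 -0.0038 0 0; 1 0.0062 -0.0030 0 0;
1 0.0065 -0.0022 0 0; 1 0.0068 -0.0014 0 0; 1 0.0069 -0.0005 0 0; 1 0.0069 0.0003 0 0; 1 0.0068 0.0012 0 0; 1 0.0066 0.0021 0 0; 1 0.0063 0.0029 0 0; 1 0.0059 0.0036 0 0; 1 0.0054 0.0043 0 0; 1 0.0048 0.0050 0 0;
```

>>> move_arm(
  targets="1 0.0041 0.0055 0 0; 1 0.0034 0.0060 0 0; 1 0.0026 0.0064 0 0; 1 0.0018 0.0067 0 0; 1 0.0010 0.0068 0 0; 1 0.0001 0.0069 0 0; 1 -0.0008 0.0069 0 0; 1 -0.0016 0.0067 0 0; 1 -0.0025 0.0065 0 0; 1 -0.0033 0.0061 0 0",
)

```text
clock: 5.98
eef_pos: [0.564, -0.0064, 0.2207]
eef_rot: [-0.179, 0.984, -0.001, 0.0]
wrist_force: [3.7, -8.4, -2.0]
width: 0.231
finger_force: 40.0
```

```bash
python3 - <<'E'
from h import *; from cell import bot
t,M,s=st(bot); crank(t,s)
E
```

```text
t 5.9833 tcp [ 0.564  -0.0064  0.2207] w 0.231 ff 39.99964012589771 F [ 3.66 -8.43 -1.96]
toolx [-0.936 -0.353  0.   ] tooly [-0.353  0.936 -0.002] z [ 0.001 -0.002 -1.   ]
worldang 170.6 rad 0.0552 Ftan 7.71 Frad -5.0
```

>>> move_arm(
  targets="1 -0.0040 0.0056 0 0; 1 -0.0047 0.0051 0 0; 1 -0.0053 0.0045 0 0; 1 -0.0058 0.0038 0 0; 1 -0.0062 0.0030 0 0; 1 -0.0065 0.0022 0 0; 1 -0.0068 0.0014 0 0; 1 -0.0069 0.0005 0 0; 1 -0.0069 -0.0003 0 0; 1 -0.0068 -0.0012 0 0",
)

```text
clock: 6.82
eef_pos: [0.6093, 0.039, 0.2206]
eef_rot: [-0.179, 0.984, 0.0, -0.002]
wrist_force: [-8.8, 2.7, 5.9]
width: 0.234
finger_force: 40.0
```

```bash
python3 - <<'E'
from h import *; from cell import bot
t,M,s=st(bot); crank(t,s)
E
```

```text
t 6.8167 tcp [0.6093 0.039  0.2206] w 0.234 ff 40.001041271025315 F [-8.76  2.67  5.91]
toolx [-0.936 -0.353  0.003] tooly [-0.353  0.936  0.001] z [-0.003 -0.    -1.   ]
worldang 99.5 rad 0.0553 Ftan 8.2 Frad 4.09
```

>>> move_arm(
  targets="1 -0.0066 -0.0021 0 0; 1 -0.0063 -0.0029 0 0; 1 -0.0059 -0.0036 0 0; 1 -0.0054 -0.0043 0 0; 1 -0.0048 -0.0050 0 0; 1 -0.0041 -0.0055 0 0; 1 -0.0034 -0.0060 0 0; 1 -0.0026 -0.0064 0 0; 1 -0.0018 -0.0067 0 0; 1 -0.0010 -0.0068 0 0",
)

```text
clock: 7.65
eef_pos: [0.6678, 0.0092, 0.2207]
eef_rot: [-0.18, 0.984, 0.001, 0.0]
wrist_force: [-3.0, 7.2, 3.2]
width: 0.232
finger_force: 40.0
```

```bash
python3 - <<'E'
from h import *; from cell import bot
t,M,s=st(bot); crank(t,s)
E
```

```text
t 7.65 tcp [0.6678 0.0092 0.2207] w 0.232 ff 40.00067243934609 F [-3.01  7.17  3.18]
toolx [-0.935 -0.354 -0.001] tooly [-0.354  0.935  0.002] z [ 0.     0.002 -1.   ]
worldang 26.7 rad 0.0551 Ftan 7.76 Frad 0.53
```

Still free.

>>> move_arm(
  targets="1 -0.0001 -0.0069 0 0; 1 0.0008 -0.0069 0 0; 1 0.0016 -0.0067 0 0; 1 0.0025 -0.0065 0 0; 1 0.0033 -0.0061 0 0; 1 0.0040 -0.0056 0 0; 1 0.0047 -0.0051 0 0; 1 0.0053 -0.0045 0 0; 1 0.0058 -0.0038 0 0; 1 0.0062 -0.0030 0 0",
)

```text
clock: 8.48
eef_pos: [0.6569, -0.0546, 0.2207]
eef_rot: [-0.18, 0.984, 0.001, 0.002]
wrist_force: [4.6, 5.9, -1.4]
width: 0.237
finger_force: 40.0
```

```bash
python3 - <<'E'
from h import *; from cell import bot
t,M,s=st(bot); crank(t,s)
E
```

```text
t 8.4833 tcp [ 0.6569 -0.0546  0.2207] w 0.237 ff 39.99995711026713 F [ 4.57  5.87 -1.38]
toolx [-0.935 -0.354 -0.004] tooly [-0.354  0.935  0.001] z [ 0.004  0.002 -1.   ]
worldang -45.5 rad 0.0548 Ftan 7.37 Frad -0.99
```

>>> move_arm(
  targets="1 0.0065 -0.0022 0 0; 1 0.0068 -0.0014 0 0; 1 0.0069 -0.0005 0 0; 1 0.0069 0.0003 0 0; 1 0.0068 0.0012 0 0; 1 0.0066 0.0021 0 0; 1 0.0063 0.0029 0 0; 1 0.0059 0.0036 0 0; 1 0.0054 0.0043 0 0; 1 0.0048 0.0050 0 0",
)

```text
clock: 9.32
eef_pos: [0.5927, -0.0638, 0.2207]
eef_rot: [-0.18, 0.984, -0.0, 0.002]
wrist_force: [9.2, -1.7, -4.1]
width: 0.233
finger_force: 40.0
```

```bash
python3 - <<'E'
from h import *; from cell import bot
t,M,s=st(bot); crank(t,s)
E
```

```text
t 9.3167 tcp [ 0.5927 -0.0638  0.2207] w 0.233 ff 39.999005046556704 F [ 9.21 -1.72 -4.1 ]
toolx [-0.936 -0.353 -0.004] tooly [-0.353  0.936 -0.001] z [ 0.004 -0.    -1.   ]
worldang -118.1 rad 0.0548 Ftan 8.93 Frad -2.82
```

Tangential force is up 1.4 N on the reading at this same spot one turn earlier, so touch may have begun. I'll take smaller steps: the next 36° in half-size rows.

>>> move_arm(
  targets="1 0.0021 0.0027 0 0; 1 0.0020 0.0028 0 0; 1 0.0017 0.0030 0 0; 1 0.0017 0.0030 0 0; 1 0.0013 0.0032 0 0; 1 0.0013 0.0032 0 0; 1 0.0009 0.0033 0 0; 1 0.0009 0.0034 0 0; 1 0.0005 0.0034 0 0; 1 0.0005 0.0034 0 0",
)

```text
clock: 10.15
eef_pos: [0.5692, -0.0397, 0.2208]
eef_rot: [-0.179, 0.984, -0.001, 0.001]
wrist_force: [6.7, -4.8, -4.1]
width: 0.234
finger_force: 40.0
```

```bash
python3 - <<'E'
from h import *; from cell import bot
t,M,s=st(bot); crank(t,s)
E
```

```text
t 10.15 tcp [ 0.5692 -0.0397  0.2208] w 0.234 ff 39.999242188059725 F [ 6.66 -4.85 -4.11]
toolx [-0.936 -0.353 -0.002] tooly [-0.353  0.936 -0.002] z [ 0.003 -0.001 -1.   ]
worldang -153.9 rad 0.0549 Ftan 7.29 Frad -3.85
```

>>> move_arm(
  targets="1 0.0001 0.0034 0 0; 1 0 0.0035 0 0; 1 -0.0004 0.0035 0 0; 1 -0.0004 0.0034 0 0; 1 -0.0008 0.0034 0 0; 1 -0.0008 0.0033 0 0; 1 -0.0012 0.0033 0 0; 1 -0.0013 0.0032 0 0; 1 -0.0016 0.0031 0 0; 1 -0.0017 0.0030 0 0",
)

```text
clock: 10.98
eef_pos: [0.5639, -0.0068, 0.2207]
eef_rot: [-0.179, 0.984, -0.001, -0.0]
wrist_force: [3.3, -9.6, -2.2]
width: 0.235
finger_force: 40.0
```

```bash
python3 - <<'E'
from h import *; from cell import bot
t,M,s=st(bot); crank(t,s)
E
```

```text
t 10.9833 tcp [ 0.5639 -0.0068  0.2207] w 0.235 ff 39.999988240306266 F [ 3.3  -9.58 -2.18]
toolx [-0.936 -0.353  0.001] tooly [-0.353  0.936 -0.003] z [ 0.    -0.003 -1.   ]
worldang 171.0 rad 0.0552 Ftan 8.95 Frad -4.76
```

>>> move_arm(
  targets="1 -0.0020 0.0028 0 0; 1 -0.0020 0.0028 0 0; 1 -0.0023 0.0026 0 0; 1 -0.0024 0.0025 0 0; 1 -0.0026 0.0023 0 0; 1 -0.0027 0.0022 0 0; 1 -0.0029 0.0019 0 0; 1 -0.0029 0.0019 0 0; 1 -0.0031 0.0015 0 0; 1 -0.0031 0.0015 0 0",
)

```text
clock: 11.82
eef_pos: [0.578, 0.0222, 0.2206]
eef_rot: [-0.179, 0.984, -0.001, -0.003]
wrist_force: [-6.9, -6.9, 6.6]
width: 0.235
finger_force: 40.0
```

```bash
python3 - <<'E'
from h import *; from cell import bot
t,M,s=st(bot); crank(t,s)
E
```

```text
t 11.8167 tcp [0.578  0.0222 0.2206] w 0.235 ff 40.000953943817876 F [-6.85 -6.88  6.65]
toolx [-0.936 -0.352  0.006] tooly [-0.352  0.936 -0.002] z [-0.005 -0.004 -1.   ]
worldang 137.0 rad 0.0553 Ftan 9.7 Frad 0.32
```

>>> move_arm(
  targets="1 -0.0033 0.0011 0 0; 1 -0.0033 0.0011 0 0; 1 -0.0034 0.0007 0 0; 1 -0.0034 0.0007 0 0; 1 -0.0035 0.0003 0 0; 1 -0.0035 0.0002 0 0; 1 -0.0035 -0.0001 0 0; 1 -0.0034 -0.0002 0 0; 1 -0.0034 -0.0006 0 0; 1 -0.0034 -0.0006 0 0",
)

```text
clock: 12.65
eef_pos: [0.6079, 0.0388, 0.2205]
eef_rot: [-0.179, 0.984, 0.0, -0.003]
wrist_force: [-15.1, 2.4, 9.8]
width: 0.238
finger_force: 40.0
```

```bash
python3 - <<'E'
from h import *; from cell import bot
t,M,s=st(bot); crank(t,s)
E
```

```text
t 12.65 tcp [0.6079 0.0388 0.2205] w 0.238 ff 40.00142154400237 F [-15.15   2.44   9.77]
toolx [-0.936 -0.353  0.006] tooly [-0.353  0.936  0.002] z [-0.006 -0.001 -1.   ]
worldang 101.0 rad 0.0553 Ftan 14.4 Frad 5.3
```

Excess force at the last three readings was 1.2, 1.9 and 6.2 N, which puts touch about 1.35 rad ago. I'll do a small final step of about 14° slowly.

>>> move_arm(
  targets="1 -0.0013 -0.0003 0 0; 1 -0.0013 -0.0004 0 0; 1 -0.0013 -0.0004 0 0; 1 -0.0013 -0.0004 0 0; 1 -0.0013 -0.0005 0 0; 1 -0.0013 -0.0005 0 0; 1 -0.0013 -0.0005 0 0; 1 -0.0012 -0.0006 0 0; 1 -0.0012 -0.0006 0 0; 1 -0.0012 -0.0006 0 0",
)

```text
clock: 13.48
eef_pos: [0.6216, 0.0397, 0.2206]
eef_rot: [-0.18, 0.984, 0.001, -0.003]
wrist_force: [-13.9, 6.9, 8.9]
width: 0.234
finger_force: 40.0
```

```bash
python3 - <<'E'
from h import *; from cell import bot,vision
for i in range(4):
    t,M,s=st(bot); crank(t,s)
    im=vision.snapshot("side")
c=vision.get_calibration("side"); S=im[:,:,::-1]
cv2.imwrite("pics/side2.png",S)
z=np.hstack([cv2.resize(x[170:260,220:300],None,fx=5,fy=5,interpolation=2) for x in (cv2.imread("pics/side0.png"),S)]);cv2.imwrite("pics/z.png",z)
E
```

```text
t 13.4833 tcp [0.6216 0.0397 0.2206] w 0.234 ff 40.001398408203386 F [-13.9    6.89   8.88]
toolx [-0.936 -0.353  0.005] tooly [-0.353  0.936  0.003] z [-0.005  0.001 -1.   ]
worldang 86.8 rad 0.0553 Ftan 14.27 Frad 6.1
t 13.5333 tcp [0.6218 0.0397 0.2205] w 0.233 ff 40.00124859740026 F [-13.97   5.58   9.1 ]
toolx [-0.935 -0.353  0.005] tooly [-0.353  0.935  0.003] z [-0.005  0.001 -1.   ]
worldang 86.5 rad 0.0553 Ftan 14.28 Frad 4.72
t 13.5833 tcp [0.6218 0.0397 0.2205] w 0.236 ff 40.0013164820848 F [-13.91   5.42   7.93]
toolx [-0.935 -0.353  0.005] tooly [-0.353  0.935  0.002] z [-0.005  0.001 -1.   ]
worldang 86.5 rad 0.0553 Ftan 14.22 Frad 4.57
t 13.6333 tcp [0.6218 0.0397 0.2206] w 0.232 ff 40.00121486547869 F [-13.45   5.95   8.64]
toolx [-0.936 -0.353  0.005] tooly [-0.353  0.936  0.002] z [-0.005  0.001 -1.   ]
worldang 86.6 rad 0.0553 Ftan 13.78 Frad 5.13
```

View pics/z.png

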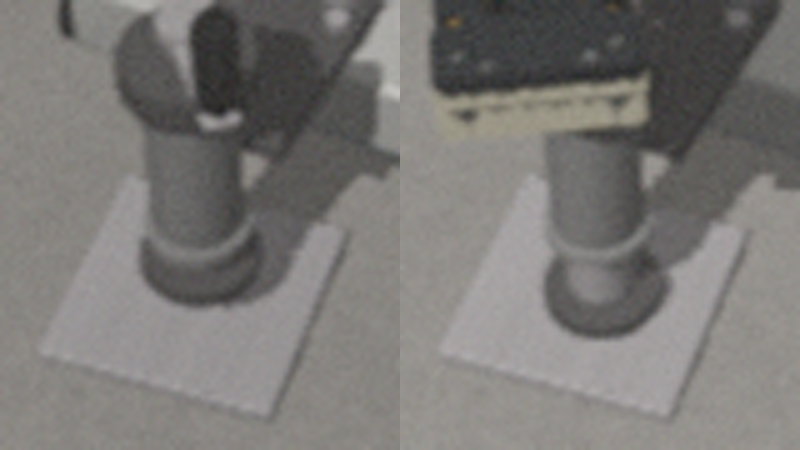

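The right panel shows the foot disc (about 605,300 in the composite) extended and sitting on the plate. In the left panel it was up by the tube. Force excess is about 6.5 N, or roughly 1.5 rad past touch, which is the quarter turn asked for. Unload, release and lift.

>>> move_arm(
  targets="1 0.002 0.001 0 0; -1 0 0 0 0; -1 0 0 0 0; -1 0 0 0 0; -1 0 0 0 0; -1 0 0 0 0; -1 0 0 -0.01 0; -1 0 0 -0.02 0; -1 0 0 -0.025 0; -1 0 0 -0.025 0",
  newtons=10,
)

```text
clock: 14.52
eef_pos: [0.6224, 0.0389, 0.3019]
eef_rot: [-0.179, 0.984, -0.0, -0.0]
wrist_force: [-0.2, 0.5, 0.4]
width: 0.864
finger_force: 0.0
```

>>> move_arm(
  targets="-1 0.019 -0.0255 0 0; -1 0.019 -0.0255 0 0; -1 0.019 -0.0255 0 0; -1 0.019 -0.0255 0 0; -1 0.019 -0.0255 0 0; -1 0.019 -0.0255 0 0; -1 0.019 -0.0255 0 0; -1 0.019 -0.0255 0 0; -1 0 0 0 0; -1 0 0 0 0",
)

```text
clock: 15.35
eef_pos: [0.5518, -0.207, 0.3014]
eef_rot: [-0.178, 0.984, -0.0, 0.0]
wrist_force: [0.2, 0.5, 0.3]
width: 1.002
finger_force: 0.0
```

```bash
python3 - <<'E'
from h import *; from cell import bot,vision
t,M,s=st(bot); print("to knob",M.T@(np.array([.5515,-.205,.143])-t))
c=vision.get_calibration("top");T=vision.snapshot("top")[:,:,::-1]; w=vision.snapshot("wrist")[:,:,::-1]; cw=vision.get_calibration("wrist")
print("handle exp",proj(c,[.6218,.0397,.239]),"knob in wrist",proj(cw,[.5515,-.205,.176]))
cv2.imwrite("pics/c.png",np.hstack([cv2.resize(T[120:230,230:340],(400,400)),cv2.resize(w,(400,300))[:, :] if 0 else cv2.copyMakeBorder(cv2.resize(w,(400,300)),0,100,0,0,0)]))
E
```

```text
t 15.35 tcp [ 0.5518 -0.207   0.3014] w 1.002 ff 0.0 F [0.15 0.45 0.33]
toolx [-0.937 -0.35  -0.001] tooly [-0.35   0.937 -0.   ] z [ 0.001 -0.    -1.   ]
to knob [-0.00028628  0.00205265  0.15836029]
handle exp (np.float64(259.17910421066404), np.float64(163.71556351974098)) knob in wrist (np.float64(280.1009681653436), np.float64(203.87573440863352))
```

View pics/c.png

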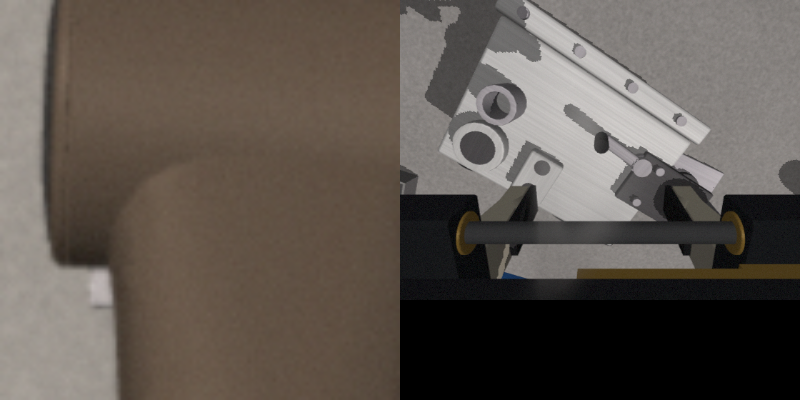

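The right panel shows the knob at about (281,199) in full wrist pixels, within 5 px of the prediction. The arm hides the jack in the top view. Descend onto the knob.

>>> move_arm(
  targets="-0.2 0 0.002 0.02 0; -0.2 0 0 0.03 0; -0.2 0 0 0.03 0; -0.2 0 0 0.03 0; -0.2 0 0 0.03 0; -0.2 0 0 0.0185 0; 1 0 0 0 0; 1 0 0 0 0; 1 0 0 0 0; 1 0 0 0 0",
)

```text
clock: 16.28
eef_pos: [0.553, -0.2032, 0.1441]
eef_rot: [-0.18, 0.984, -0.001, 0.001]
wrist_force: [0.7, 0.7, -0.0]
width: 0.359
finger_force: 0.0
```

>>> move_arm(
  targets="1 0 0 0 0; 1 0 0 0 0; 1 0 0 0 0; 1 0 0 0 0; 1 0 0 0 0; 1 0 0 0 0; 1 0 0 0 0; 1 0 0 0 0; 1 0 0 0 0; 1 0 0 0 0",
)

```text
clock: 17.12
eef_pos: [0.5522, -0.2042, 0.1434]
eef_rot: [-0.179, 0.984, -0.001, 0.001]
wrist_force: [-1.1, -5.3, 6.6]
width: 0.198
finger_force: 10.0
```

```bash
python3 - <<'E'
from h import *; from cell import bot
t,M,s=st(bot)
L=np.array([.6185,-.0155])+R.from_euler('z',-.215).apply([-.02,-.13,0])[:2]; d=t[:2]-L
print("L",L,"rad",np.linalg.norm(d),"ang",np.degrees(np.arctan2(d[1],d[0])))
pure(np.degrees(np.arctan2(d[1],d[0])),7.5,10,.07)
E
```

```text
t 17.1167 tcp [ 0.5522 -0.2042  0.1434] w 0.198 ff 10.003475099802017 F [-1.05 -5.29  6.6 ]
toolx [-0.936 -0.353 -0.001] tooly [-0.353  0.936 -0.002] z [ 0.002 -0.001 -1.   ]
L [ 0.57122531 -0.13823998] rad 0.06868861036997183 ang -106.08339155603932
1 0.0070 0.0059 0 0; 1 0.0061 0.0068 0 0; 1 0.0052 0.0075 0 0; 1 0.0042 0.0082 0 0; 1 0.0031 0.0086 0 0; 1 0.0019 0.0090 0 0; 1 0.0007 0.0091 0 0; 1 -0.0005 0.0091 0 0; 1 -0.0017 0.0090 0 0; 1 -0.0028 0.0087 0 0;
```

>>> move_arm(
  targets="1 0.0070 0.0059 0 0; 1 0.0061 0.0068 0 0; 1 0.0052 0.0075 0 0; 1 0.0042 0.0082 0 0; 1 0.0031 0.0086 0 0; 1 0.0019 0.0090 0 0; 1 0.0007 0.0091 0 0; 1 -0.0005 0.0091 0 0; 1 -0.0017 0.0090 0 0; 1 -0.0028 0.0087 0 0",
)

```text
clock: 17.95
eef_pos: [0.5, -0.1352, 0.1422]
eef_rot: [-0.179, 0.984, -0.0, -0.001]
wrist_force: [-1.3, -4.3, 0.5]
width: 0.2
finger_force: 10.0
```

```bash
python3 - <<'E'
from h import *; from cell import bot
t,M,s=st(bot)
L=np.array([.5712,-.1382]); d=t[:2]-L;a=np.arctan2(d[1],d[0]);T=np.array([np.sin(a),-np.cos(a)])
print("rad",np.linalg.norm(d),"ang",np.degrees(a),"theta",(-np.pi/2-.215-a)%(2*np.pi),"Ftan",-s["wrist_force"][:2]@T)
pure(np.degrees(a),2,10,.07)
E
```

```text
t 17.95 tcp [ 0.5    -0.1352  0.1422] w 0.2 ff 9.999846071004868 F [-1.32 -4.34  0.49]
toolx [-0.936 -0.352  0.001] tooly [-0.352  0.936  0.   ] z [-0.001 -0.    -1.   ]
rad 0.07128532583246064 ang 177.57317514230783 theta 1.3981524109308676 Ftan 4.38949369619381
1 -0.0010 0.0022 0 0; 1 -0.0011 0.0022 0 0; 1 -0.0012 0.0022 0 0; 1 -0.0012 0.0021 0 0; 1 -0.0013 0.0021 0 0; 1 -0.0014 0.0020 0 0; 1 -0.0014 0.0020 0 0; 1 -0.0015 0.0019 0 0; 1 -0.0016 0.0019 0 0; 1 -0.0016 0.0018 0 0;
```

>>> move_arm(
  targets="1 -0.0010 0.0022 0 0; 1 -0.0011 0.0022 0 0; 1 -0.0012 0.0022 0 0; 1 -0.0012 0.0021 0 0; 1 0 0 0 0; 1 0 0 0 0; 1 0 0 0 0; 1 0 0 0 0; 1 0 0 0 0; 1 0 0 0 0",
)

```text
clock: 18.78
eef_pos: [0.5013, -0.1276, 0.1421]
eef_rot: [-0.179, 0.984, -0.001, -0.001]
wrist_force: [-3.1, -15.7, 2.1]
width: 0.203
finger_force: 10.0
```

```bash
python3 - <<'E'
from h import *; from cell import bot
t,M,s=st(bot)
L=np.array([.5712,-.1382]); d=t[:2]-L;a=np.arctan2(d[1],d[0]);T=np.array([np.sin(a),-np.cos(a)])
print("rad",np.linalg.norm(d),"ang",np.degrees(a),"theta",(-np.pi/2-.215-a)%(2*np.pi),"Ftan",-s["wrist_force"][:2]@T)
E
```

```text
t 18.7833 tcp [ 0.5013 -0.1276  0.1421] w 0.203 ff 10.000426210463047 F [ -3.14 -15.74   2.14]
toolx [-0.936 -0.353  0.003] tooly [-0.353  0.936 -0.002] z [-0.002 -0.003 -1.   ]
rad 0.0707111893823569 ang 171.35636457436365 theta 1.5066562243142725 Ftan 16.037013053237274
```

>>> move_arm(
  targets="1 -0.0003 0.0008 0 0; 1 0 0 0 0; 1 0 0 0 0; -1 0 0 0 0; -1 0 0 0 0; -1 0 0 0 0; -1 0 0 0 0; -1 0 0 0 0; -1 0 0 -0.02 0; -1 0 0 -0.02 0",
)

```text
clock: 19.62
eef_pos: [0.5015, -0.124, 0.1815]
eef_rot: [-0.18, 0.984, 0.0, -0.001]
wrist_force: [0.8, 0.2, 0.5]
width: 0.674
finger_force: 0.0
```

>>> move_arm(
  targets="-1 0 0 -0.03 0; -1 0 0 -0.03 0; -1 0 0 -0.03 0; -1 0 0 -0.03 0; -1 0.02 -0.03 0 0; -1 0.02 -0.03 0 0; -1 0.02 -0.03 0 0; -1 0.02 -0.03 0 0; -1 0.02 -0.03 0 0; -1 0.02 -0.03 0 0",
)

```text
clock: 20.45
eef_pos: [0.4532, -0.3364, 0.3023]
eef_rot: [-0.18, 0.984, -0.0, 0.0]
wrist_force: [1.2, -0.0, 0.7]
width: 1.001
finger_force: 0.0
```

>>> move_arm(
  targets="-1 0.02 -0.03 0 0; -1 0.02 -0.03 0 0; -1 0.02 -0.03 0 0; -1 0.02 -0.03 0 0; -1 0.02 -0.03 0 0; -1 0.02 -0.03 0 0; -1 0.02 -0.03 0 0; -1 0 0 0 0; -1 0 0 0 0; -1 0 0 0 0",
)

```text
clock: 21.28
eef_pos: [0.3967, -0.5809, 0.3014]
eef_rot: [-0.179, 0.984, 0.0, -0.0]
wrist_force: [-0.5, -0.5, -0.0]
width: 0.998
finger_force: 0.0
```

```bash
python3 - <<'E'
from h import *; from cell import bot,vision
t,M,s=st(bot)
c=vision.get_calibration("top");T=vision.snapshot("top")[:,:,::-1]
print("exp handle",proj(c,[.6218,.0397,.239]),"exp knob",proj(c,[.5013,-.1276,.155]))
bl=[b for b in blobs(T,(240,135,400,240),40)]; print(bl)
cv2.imwrite("pics/f.png",np.hstack([cv2.resize(T[130:240,240:470],None,fx=3.4,fy=3.4,interpolation=2)]))
E
```

```text
t 21.2833 tcp [ 0.3967 -0.5809  0.3014] w 0.998 ff 0.0 F [-0.52 -0.53 -0.01]
toolx [-0.936 -0.353  0.   ] tooly [-0.353  0.936  0.001] z [-0.     0.001 -1.   ]
exp handle (np.float64(259.17910421066404), np.float64(163.71556351974098)) exp knob (np.float64(336.5547933472911), np.float64(228.31661240223707))
[([14, 23, 11, 12, 97], [259.1, 163.6]), ([37, 31, 46, 32, 634], [305.7, 182.5]), ([31, 38, 18, 9, 56], [279.9, 176.4]), ([92, 89, 10, 7, 51], [336.7, 227.2])]
```

View pics/f.png

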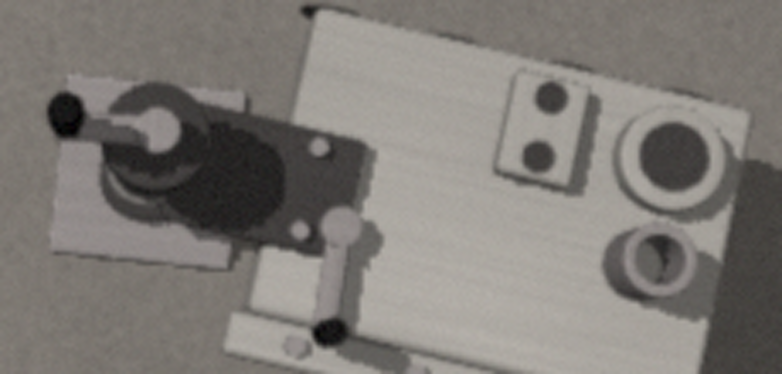

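The final top view shows the handle at (259.1,163.6), exactly where I left it, so the crank hasn't crept back. The knob is at (336.7,227.2), at its stop, and the sleeve hasn't moved. Handing in.

```bash
python3 -c "
from cell import ticket
print(ticket.job_done())"
```

```text
the job is handed in; nothing more can be done
None
```

I wound the jack foot down onto the plate and about a quarter turn further (roughly 1.5 rad past touch, judged from the force at the handle), swung the lock lever to its stop and let go; the job was handed in at about 21 s, with no verdict returned.

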